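Clamp a telescopic pole in its check cradle and hold it out at its second stop

TASK

A telescopic stock-reach pole lies pushed together in the check cradle: swing the toggle clamp's arm over its centre so that its pad snaps down on the pole. Then squeeze in the button on the side of the pole's handle and, keeping it squeezed, draw the handle straight out past the first stop to the second stop, which is the end of its travel. Finish there holding on: handle still gripped, button in, pole fully out against its return spring and still clamped in the cradle; leave the other things on the bench where they are.

Things in the scene. Friction and masses are not known exactly. Their poses are not given: they have to be found in the camera images.
- cradle: The fixed check cradle: a dark steel base plate 200 x 135 x 10 mm with an aluminium channel block 148 mm long and 47 mm wide, its rails reaching 56 mm above the bench. Origin at the bench surface, under the middle of the channel; x runs along the channel, level, in the direction in which the handle is drawn out; y is level and points from the clamp's side across to the other side; z up. The toggle clamp stands at y = -45 mm, in the middle of the channel's length.
- clamp_pivot (a point): The clamp's hinge axis (parallel to the cradle's x): at x = 0, y = -45 mm, z = 85 mm in the cradle's frame, between two upright steel cheeks that reach 100 mm above the bench and 13 mm to either side of it in y. Does not move in the cradle.
- clamp_grip (a point): Middle of the black rubber grip (18 mm thick, 45 mm long) at the free end of the clamp's steel arm (bar 14 x 10 mm), 75 mm from the hinge; the arm ends 95 mm from the hinge. Open, the arm stands up and leans 26 degrees from vertical away from the pole (to the cradle's -y). Closed, it lies level across the pole at 85 mm above the bench, pointing to the cradle's +y, its rubber pad (45 mm from the hinge, reaching 17 mm below the arm's middle) on the pole.
- clamp (a joint): Angle of the clamp arm in rad: 0 = open (leaning back), 0.45 = upright (the centre), about 2.02 = closed with the pad on the pole; 2.15 would be the end of travel without a pole. A spring pulls it back to 0 before the centre and shut beyond the centre: pushing the grip over towards the cradle's +y takes about 5 to 9 N, then it snaps shut by itself (no catch) and presses the pole with roughly 10 N.
- pole: The telescopic pole's outer tube, loose in the channel: square aluminium tube 28 x 28 x 200 mm with a 36 mm square end flange that bears on the rear end of the cradle block, so that it cannot follow the pull. Origin at the middle of the tube's underside, about 40 mm above the bench; x along the pole towards the handle, same axes as the cradle's when seated.
- pole_center (a point): Centre of the outer tube: 54 mm above the bench, over the cradle's origin, when seated.
- grip_center (a point): Centre of the black handle on the inner tube's end, 142 mm along x from the tube's middle when pushed in, 54 mm above the bench (nothing under the handle). The handle is 60 mm long (x), 30 mm wide (y), 30 mm high (z). On its +y side, at the middle of its length and height, sits the grey button (22 mm long, 14 mm high) standing 7 mm proud of the handle, so handle and button together are 37 mm wide; with the button squeezed in, 31 mm. Axes as the pole's.
- pole_slide (a joint): How far the inner tube with the handle is drawn out, in m: 0 = pushed in and locked, 0.055 = first stop, 0.110 = second stop (hard end of travel). The lock lets go only while the button is in; if the button is let go on the way, the spring draws the handle back until the button pops out and locks at the next stop it meets. A return spring pulls back with about 3 N (in) to 5 N (out), plus about 1 N of friction.
- pole_button (a joint): How far the button is squeezed in (towards the handle's middle), in m: 0 = out, 0.006 = fully in. It frees the slide beyond about 0.0045; it takes about 5 N. Two fingers closing across the handle's width (one on the button, one on the opposite side) both hold the handle and press it.
- coupling: bystander: steel pipe coupling, a short open tube 48 mm across, 42 mm high, standing beside the cradle; origin under its middle
- reducer: bystander: dark cast reducer with a 64 mm foot flange, 50 mm high; origin under its middle
- wrench: bystander: steel wrench lying flat, about 180 mm long, origin under its middle
- tape_roll: bystander: flat pale roll, 84 mm across, 24 mm high, origin under its middle
- carton: bystander: closed cardboard carton 110 x 80 x 70 mm, origin under its middle
- can: bystander: round can 66 mm across, 110 mm high, origin under its middle
- short_tube: bystander: a shorter tube with a black end and no cradle, 230 mm long, 33 mm high, lying on the bench, origin under its middle; not to be used

How it is judged:
By the outcome, as a careful person would: the job done as asked, in the order asked, and still so for the second after the job is handed in, while the arm keeps its last pose, push and grip.
It also fails if it takes over 43 s, if anything falls off the work surface, if the arm or the gripper's body presses on something with over 40 N, if the wrist force passes 120 N, or if a joint passes its speed limit or range.

ROBOT

A 6-joint arm with a two-finger parallel gripper is mounted at the origin on the work surface. World frame = base frame: x ahead of the robot, y to its left, z up, the work surface at z = 0. Lengths are in m, angles in rad, forces in N, time in s.
With the tool pointing down it reaches from about 0.3 to 0.875 m from the base axis. Payload 6.4 kg.
Tool frame: the origin (TCP) lies midway between the tips of the shut fingers; the grasp point (between the pads) lies ctrl.grip_depth behind it (ctrl.grip_depth is the distance from the TCP to the grasp point, in m); x points along the fingers, y is the direction in which the jaws open and shut, and the axes are right-handed (so a half turn about x gives the same grasp; the last joint's range is limited). The gripper opens to 85 mm and grips with 20 to 120 N. Pads are 22 mm wide; open, the fingers measure 114 mm over their backs; the gripper's body (76 mm by 85 mm) begins 54 mm behind the grasp point. The pads swing forward as they close: fully open they stand 13 mm farther back than shut.
Start: joints at [0.978, 0.181, 1.607, -0, 1.354, -0.206], TCP at [0.217, 0.533, 0.231] pointing down, gripper open.
Joint ranges: [-2.99, 2.99], [-0.89, 2.07], [0.3, 2.58], [-1.14, 4.28], [0, 2.63], [-3.12, 3.12]. Speed limits (rad/s): [2.57, 2.57, 3.01, 3.14, 3.14, 3.14].

INTERFACE

Orientations are given as a unit quaternion [w, x, y, z].
In Python, from bench import ctrl gives the robot as it stands.
- The arm moves only by the tool carry_out, never from a script. Its argument "motion" is one flat list of numbers, 7 for each row, row after row: the turn, a rotation vector about the tool's x, y, z in degrees, then the shift along the tool's x, y, z in m, then the gripper's target within -1 to 1 (shut at 1, half-way at 0, fully open at -1). A call has 1 to 10 rows; each row shifts and turns the pose as measured when the row begins, along the tool's axes as they then stand; what a row does not reach is not made up. A row lasts 1/10 s, in which the tool goes at most 50 mm and 8.59 degrees, less where a joint would pass 70% of its speed; a pose out of reach is approached as far as the arm can. A call with a gripper value outside its range is refused whole. The fingers move at their own pace and stop on an object; the grip force is fixed at half the most. Time passes only in rows, so rows that do not move let the fingers close. It gives the time, the measured TCP pose, the force and the opening at its end, in the units of the state.
- ctrl.get_obs(): the state, without advancing time (a new reading comes with each control period).
- ctrl.camera(name): name is "scene" or "top" or "wrist"; returns the picture (384x512x3 uint8, blue, green, red); there is no depth.
- ctrl.camera_params(name): a dict with "mtx" (3x3 intrinsics, pixels), "k1" (the pictures are not rectified: a ray, as slopes to the right and down, at radius r is drawn at 1 + k1 r^2 times it, then the intrinsics apply), "pose" (4x4, takes a point from camera to world coordinates); the wrist camera has in their place "hand_eye" (4x4, takes a point from camera to tool coordinates, whose origin is the TCP and whose axes are the tool frame's). Camera axes: x right, y down, z forward; pixel columns grow to the right and rows downward; lengths in m; the calibration is good to about 2 mm. A picture is of the moment at which its call begins: read the wrist's pose just before it. camera_params takes no time and is no camera call.
- ctrl.hand_in(): hands the job in, once; it reports no verdict.
Trained networks look in the newest picture that a camera, given by its name, has taken for a name from the list of things; names that differ only in an ending like _2 or _b are one class to them, and where a whole thing is asked for, a point or a joint stands for the part that bears it (a point fixed in the world has none). Each returns a list of dicts, best first, with "conf" (0 to 1); they miss things now and then, are a little off and sometimes report something else, mostly with a low value. They report only what shows in the picture. A call takes as long as a camera call.
- ctrl.boxes_of(camera, thing): "point" ([x, y, z] in m, in the coordinates of the camera as it stood for that picture, good to about 4 mm: the middle of the surface that is visible of it).
- ctrl.trace(camera, thing): "pixels" (384x512 bool, what is visible of it).
- ctrl.landmark_of(camera, thing): "point" ([x, y, z] in m, in the coordinates of the camera as it stood for that picture, good to about 4 mm: a listed point, or the origin of a listed thing).
The state is a dict: "time_s": time; "q": joint angles; "dq": joint speeds; "joint_efforts": joint torques, N m; "eef_pos": TCP position; "eef_rot": TCP orientation; "wrist_force": force on the tool from outside, world axes, zero at the start; "torque": the same for the moment, N m; "opening": opening from 0.0 (shut) to 1.0 (fully open).
Only numpy, scipy, OpenCV 4.12 (cv2) and the standard library are available. Lean on these libraries where they do the work, as an engineer would, in place of code of your own. Each camera call takes 0.05 s, during which the arm holds its last target. There are 200 camera calls.

## Working session

There is one attempt and no reset: what is moved stays moved. The work goes in short steps, Python scripts to look and compute and a tool call to move; the robot and the scene stay as the last step left them, time stands still between calls to the robot, and variables do not carry over. Pictures are saved under pics/ and viewed, about 8 in all and at most 12, crops included, and the job is handed in when it is done.

Besides the shell and the picture viewer there is one more tool, called after ">>>" as name(argument=value, ...) on one line, values as JSON. carry_out: Moves the arm, as the interface text tells. Its arguments: {"type":"object","properties":{"motion":{"type":"array"}},"required":["motion"]}

```bash
mkdir -p pics; cat > h.py <<'E'
import numpy as np, cv2
from bench import ctrl
from scipy.spatial.transform import Rotation as R
def tcp():
    o=ctrl.get_obs(); q=o['eef_rot']; T=np.eye(4)
    T[:3,:3]=R.from_quat([q[1],q[2],q[3],q[0]]).as_matrix(); T[:3,3]=o['eef_pos']; return T
def campose(n):
    p=ctrl.camera_params(n)
    return p['pose'] if 'pose' in p else tcp()@p['hand_eye']
def W(P,p): return (np.asarray(P)@np.r_[p,1])[:3]
E
python3 - <<'E'
from h import *
np.set_printoptions(precision=4,suppress=True)
o=ctrl.get_obs();print(o,ctrl.grip_depth)
for c in ['scene','top']:
    P=campose(c); im=ctrl.camera(c); cv2.imwrite(f'pics/{c}1.png',im)
    for t in ['cradle','clamp_pivot','clamp_grip','pole','pole_center','grip_center','coupling','reducer','can','carton','short_tube']:
        print(c,t,[(W(P,d['point']),round(d['conf'],2)) for d in ctrl.landmark_of(c,t)[:2]])
E
```

```text
{'time_s': 0.0, 'q': array([ 0.9777,  0.1816,  1.608 , -0.    ,  1.3538, -0.2063]), 'dq': array([ 0.0002, -0.0003, -0.0006,  0.0002,  0.0008, -0.0021]), 'joint_efforts': array([  0.0005, -44.4885, -35.1329,  -0.0002,   0.0092,   0.    ]), 'eef_pos': array([0.2166, 0.5321, 0.2304]), 'eef_rot': array([ 0.6937,  0.1353,  0.6942, -0.1365]), 'wrist_force': array([0.0038, 1.0521, 0.2278]), 'torque': array([-0.0497, -0.0699, -0.0108]), 'opening': 0.9998235612961217} 0.0187
scene cradle [(array([0.6026, 0.1563, 0.0024]), 0.78)]
scene clamp_pivot [(array([0.5558, 0.1639, 0.0827]), 0.91), (array([0.5857, 0.0174, 0.0534]), 0.23)]
scene clamp_grip [(array([0.5271, 0.1647, 0.1539]), 0.6)]
scene pole [(array([0.6008, 0.1575, 0.0409]), 0.83)]
scene pole_center [(array([0.6007, 0.1548, 0.0534]), 0.69)]
scene grip_center [(array([0.5851, 0.0159, 0.0549]), 0.59), (array([ 0.7114, -0.0751,  0.0031]), 0.26)]
scene coupling [(array([ 0.7235,  0.1009, -0.0004]), 0.69), (array([ 0.5972, -0.4325,  0.0008]), 0.32)]
scene reducer [(array([0.7391, 0.2144, 0.0039]), 0.72), (array([ 0.7137, -0.0717, -0.001 ]), 0.26)]
scene can [(array([ 0.5163,  0.4304, -0.0019]), 0.68)]
scene carton [(array([ 0.6524,  0.414 , -0.002 ]), 0.65)]
scene short_tube [(array([ 0.6017, -0.4326, -0.0002]), 0.96)]
top cradle [(array([ 0.6024,  0.1527, -0.0011]), 0.62)]
top clamp_pivot [(array([0.5569, 0.1605, 0.0841]), 0.77)]
top clamp_grip [(array([0.5292, 0.1627, 0.1542]), 0.63)]
top pole []
top pole_center [(array([0.5997, 0.1543, 0.0378]), 0.72), (array([0.6049, 0.1545, 0.0568]), 0.7)]
top grip_center []
top coupling []
top reducer [(array([0.741 , 0.2056, 0.0012]), 0.58)]
top can [(array([ 0.5142,  0.4276, -0.0012]), 0.79)]
top carton [(array([0.6494, 0.4126, 0.0002]), 0.9)]
top short_tube [(array([ 0.5944, -0.4358, -0.0035]), 0.65)]
```

View pics/scene1.png

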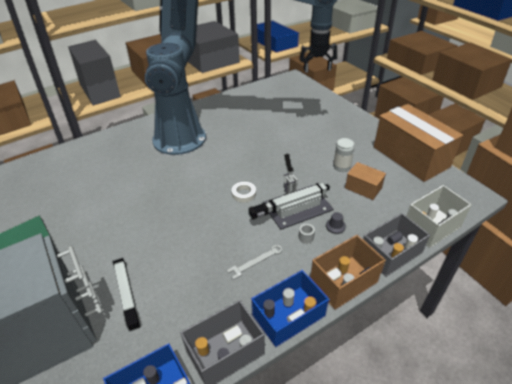

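View pics/top1.png

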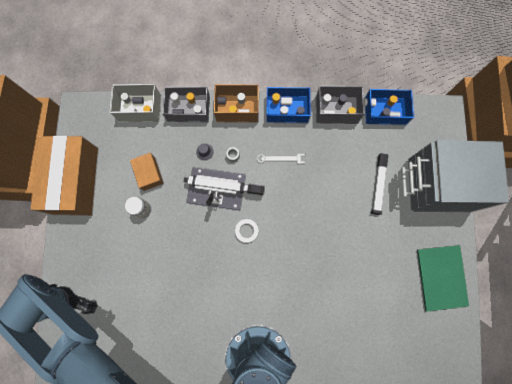

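The scene picture shows the clamp standing open at (290,170) and the handle at (258,210), pointing towards the robot's right. The top picture shows the handle at (256,189) and the clamp at (212,200). The network points agree with both, so cradle x is roughly world -y.

```bash
cat >> h.py <<'E'
np.set_printoptions(precision=4,suppress=True)
C=np.array([0.6018,0.1548]); G=np.array([0.5853,0.0162])
def axes():
    ex=(G-C)/np.linalg.norm(G-C); return ex,np.array([-ex[1],ex[0]])
def cr(x,y,z):
    ex,ey=axes(); return np.r_[C+ex*x+ey*y,z]
def delta(p,sign=1):
    ex,ey=axes(); T=tcp(); X=np.array([0,0,-1.]); Y=sign*np.r_[ey,0]; Z=np.cross(X,Y)
    D=T[:3,:3].T@np.c_[X,Y,Z]
    return np.degrees(R.from_matrix(D).as_rotvec()), T[:3,:3].T@(p-T[:3,3])
E
python3 - <<'E'
from h import *
print(axes(),tcp())
for s in (1,-1): print(delta(cr(0,-150,0)/1,s)[0])
p=cr(0,-.135,.26);print(p,delta(p)[1])
E
```

```text
(array([-0.1182, -0.993 ]), array([ 0.993 , -0.1182])) [[ 0.      0.3772  0.9261  0.2169]
 [ 0.      0.9261 -0.3772  0.5326]
 [-1.      0.      0.      0.2313]
 [ 0.      0.      0.      1.    ]]
[74.6283 -0.0009 -0.0021]
[-105.3717    0.0022   -0.001 ]
[0.4677 0.1708 0.26  ] [-0.0287 -0.2404  0.3688]
```

>>> carry_out(motion=[7.5,0,0,-0.003,-0.024,0.037,1,7.5,0,0,-0.003,-0.019,0.04,1,7.5,0,0,-0.003,-0.014,0.042,1,7.5,0,0,-0.003,-0.008,0.043,1,7.5,0,0,-0.003,-0.0025,0.044,1,7.5,0,0,-0.003,0.003,0.044,1,7.5,0,0,-0.003,0.009,0.043,1,7.5,0,0,-0.003,0.0145,0.042,1,7.5,0,0,-0.003,0.02,0.039,1,7.5,0,0,-0.003,0.025,0.036,1])

```text
time_s: 2.2
eef_pos: [0.4664, 0.1568, 0.263]
eef_rot: [0.457, 0.541, 0.457, -0.538]
wrist_force: [0.9, 0.3, -0.6]
opening: -0.004
```

```bash
python3 - <<'E'
from h import *
print(tcp()[:3,3],ctrl.get_obs()['time_s'],delta(cr(0,-.125,.145)))
P=campose('wrist'); cv2.imwrite('pics/w1.png',ctrl.camera('wrist'))
for t in ['cradle','clamp_pivot','clamp_grip','pole_center','grip_center']:
    print(t,[(W(P,d['point']),round(d['conf'],2)) for d in ctrl.landmark_of('wrist',t)[:2]])
print('clamp nominal',cr(0,-.078,.152),cr(0,-.045,.085),cr(.142,0,.054))
E
```

```text
[0.4664 0.1568 0.263 ] 2.2 (array([-2.6911, -0.1905, -0.197 ]), array([ 0.118 ,  0.0087, -0.014 ]))
cradle [(array([ 0.6043,  0.1561, -0.0016]), 0.68)]
clamp_pivot []
clamp_grip [(array([0.5238, 0.1648, 0.1546]), 0.78), (array([ 0.7128, -0.0769, -0.0026]), 0.7)]
pole_center [(array([0.6071, 0.1545, 0.0544]), 0.97), (array([0.5888, 0.0186, 0.0558]), 0.58)]
grip_center [(array([0.5906, 0.0166, 0.0527]), 0.79)]
clamp nominal [0.5243 0.164  0.152 ] [0.5571 0.1601 0.085 ] [0.585  0.0138 0.054 ]
```

View pics/w1.png

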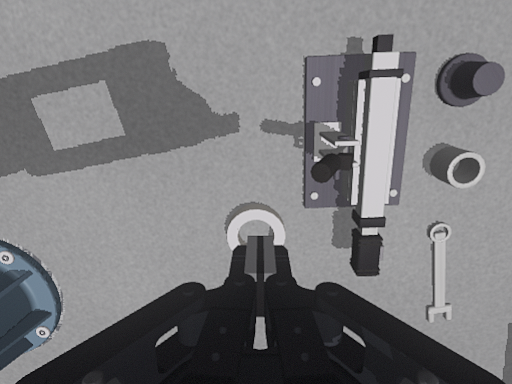

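The wrist picture shows the clamp open, with its grip at (322,170), and the handle at (367,255). Both are within 5 mm of the estimates. Next I go down behind the grip and push it over.

>>> carry_out(motion=[-2.7,0,0,0.04,0.003,-0.014,1,0,0,0,0.04,0.003,0,1,0,0,0,0.038,0.003,0,1,0,0,0,0,0,0,1])

```text
time_s: 2.9
eef_pos: [0.4752, 0.1791, 0.1434]
eef_rot: [0.476, 0.526, 0.475, -0.52]
wrist_force: [-1.3, 0.0, 0.5]
opening: 0.002
```

```bash
sed -i 's/^C=.*/C=np.array([0.6035,0.155]); G=np.array([0.588,0.0166])/' h.py; python3 - <<'E'
from h import *
print(tcp()[:3,3],ctrl.get_obs()['wrist_force'],delta(cr(0,-.045,.145)))
E
```

```text
[0.4752 0.1791 0.1434] [-1.2523  0.0126  0.5386] (array([ 0.8974, -0.3087, -0.4107]), array([-0.0011,  0.085 ,  0.011 ]))
```

>>> carry_out(motion=[1,0,0,-0.001,0.008,0.01,1,0,0,0,0,0.015,0,1,0,0,0,0,0.015,0,1,0,0,0,0,0.015,0,1,0,0,0,0,0.015,0,1,0,0,0,0,0.015,0,1])

```text
time_s: 3.5
eef_pos: [0.5584, 0.1623, 0.1578]
eef_rot: [0.474, 0.529, 0.472, -0.522]
wrist_force: [-0.8, 0.8, -0.8]
opening: -0.002
```

```bash
python3 - <<'E'
from h import *
print(tcp()[:3,3],ctrl.get_obs()['wrist_force'],delta(cr(0,-.045,.145)))
cv2.imwrite('pics/w2.png',ctrl.camera('wrist'))
P=campose('scene'); cv2.imwrite('pics/s2.png',cv2.resize(ctrl.camera('scene')[120:250,200:370],None,fx=4,fy=4))
print([(W(P,d['point']),d['conf']) for d in ctrl.landmark_of('scene','clamp_grip')])
E
```

```text
[0.5584 0.1623 0.1578] [-0.7554  0.7572 -0.7739] (array([ 0.3197, -0.3177, -0.5259]), array([0.0128, 0.0005, 0.0023]))
[(array([0.5801, 0.1587, 0.1565]), 0.53), (array([ 0.5974, -0.4344, -0.0021]), 0.44)]
```

View pics/s2.png

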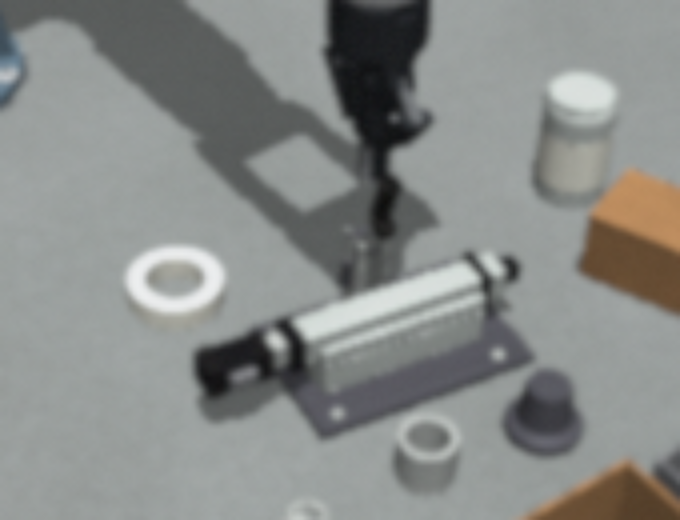

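The crop shows the arm just past upright, with its grip at (383,205). I'll wait a few rows to let it snap, then push a bit more.

>>> carry_out(motion=[0,0,0,0,0,0,1,0,0,0,0.004,0.012,0,1,0,0,0,0.002,0.008,0,1,0,0,0,0,0,0,1,0,0,0,0,0,0,1])

```text
time_s: 4.15
eef_pos: [0.5799, 0.1603, 0.1538]
eef_rot: [0.475, 0.531, 0.471, -0.521]
wrist_force: [-0.1, 0.3, 0.4]
opening: 0.0
```

```bash
python3 - <<'E'
from h import *
print(tcp()[:3,3],ctrl.get_obs()['wrist_force'],delta(cr(0,-.045,.145)))
P=campose('scene'); cv2.imwrite('pics/s3.png',cv2.resize(ctrl.camera('scene')[120:250,200:370],None,fx=4,fy=4))
print([(W(P,d['point']),d['conf']) for d in ctrl.landmark_of('scene','clamp_grip')])
print(cr(0,.03,.085))
E
```

```text
[0.5799 0.1603 0.1538] [-0.0522  0.3492  0.3836] (array([ 0.3257, -0.3583, -0.7643]), array([ 0.0085, -0.0211,  0.0026]))
[(array([0.6329, 0.151 , 0.0859]), 0.63)]
[0.6333 0.1517 0.085 ]
```

View pics/s3.png

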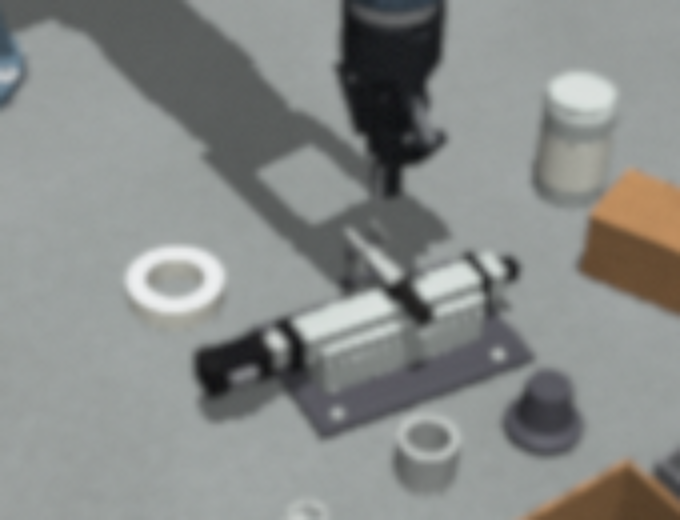

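The crop shows the clamp closed, with its grip lying across the pole at (408,298). The network puts the grip within 1 mm of the closed pose. Next, above the handle.

>>> carry_out(motion=[0,0,0,-0.015,0.006,0.036,-1,0,0,0,0,0.006,0.036,-1,0,0,0,0,0.006,0.036,-1,0,0,0,0,0.006,0.036,-1,0,0,0,0,0,0,-1,0,0,0,0,0,0,-1])

```text
time_s: 4.85
eef_pos: [0.5872, 0.0113, 0.1684]
eef_rot: [0.476, 0.529, 0.472, -0.52]
wrist_force: [-0.2, 0.8, 0.3]
opening: 0.996
```

```bash
python3 - <<'E'
from h import *
P=campose('wrist'); cv2.imwrite('pics/w4.png',ctrl.camera('wrist'))
for t in ['clamp_grip','pole_center','grip_center']:
    print(t,[(W(P,d['point']),round(d['conf'],2)) for d in ctrl.landmark_of('wrist',t)[:2]])
print(cr(.142,0,.054),ctrl.get_obs()['opening'],tcp()[:3,3],delta(cr(.142,0,.036)))
E
```

```text
clamp_grip [(array([0.6053, 0.156 , 0.0557]), 0.21)]
pole_center [(array([0.6073, 0.1566, 0.0556]), 0.74)]
grip_center []
[0.5877 0.0139 0.054 ] 0.9958801047947677 [0.5872 0.0129 0.1683] (array([ 0.7043, -0.3621, -0.7096]), array([ 0.1323, -0.0013, -0.0002]))
```

View pics/w4.png

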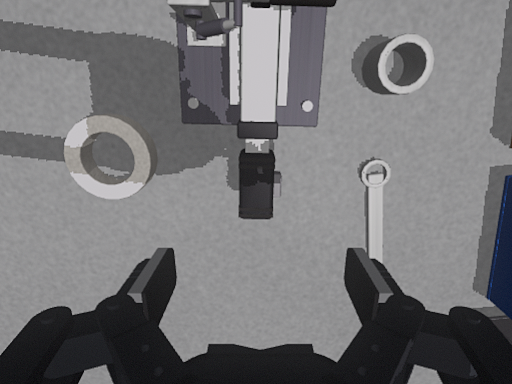

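The wrist picture shows the handle at (257,185) and its button at (277,183), on the +y side. I'll turn those pixels into positions.

```bash
python3 - <<'E'
from h import *
p=ctrl.camera_params('wrist');P=campose('wrist');K=p['mtx']
def px(u,v,z):
    d=np.array([(u-K[0,2])/K[0,0],(v-K[1,2])/K[1,1]]);s=d.copy()
    for _ in range(20): s=d/(1+p['k1']*(s@s))
    r=P[:3,:3]@np.r_[s,1]; t=(z-P[2,3])/r[2]; return P[:3,3]+t*r
for n,u,v,z in [('handle L top',240,185,.069),('handle R top',273,185,.069),('button',279,183,.061),('far end top',257,218,.054),('tube near L',239,120,.068),('tube near R',276,120,.068),('tube far L',246,10,.068),('tube far R',280,10,.068)]:
    w=px(u,v,z); ex,ey=axes(); print(n,w,'cradle',(w[:2]-C)@ex,(w[:2]-C)@ey)
E
```

```text
handle L top [0.5717 0.0211 0.069 ] cradle 0.1365922966005237 -0.016723995448913932
handle R top [0.5996 0.0183 0.069 ] cradle 0.13632268721104043 0.011392433704283753
button [0.6053 0.0171 0.061 ] cradle 0.13685880676697382 0.017115387339352833
far end top [ 0.5824 -0.0171  0.054 ] cradle 0.173359251115203 -0.001835288204582293
tube near L [0.5772 0.0748 0.068 ] cradle 0.08266530746056347 -0.01716763833104828
tube near R [0.6067 0.0718 0.068 ] cradle 0.08230422685113917 0.01239716387726995
tube far L [0.5915 0.1508 0.068 ] cradle 0.005503702118678438 -0.011478706114205876
tube far R [0.6158 0.1485 0.068 ] cradle 0.005114761971986974 0.012959424269333868
```

>>> carry_out(motion=[1.5,0,0,0.035,-0.003,-0.003,-1,0,0,0,0.035,0,0,-1,0,0,0,0.03,0,0,-1,0,0,0,0,0,0,-1])

```text
time_s: 5.45
eef_pos: [0.5876, 0.0215, 0.0677]
eef_rot: [0.472, 0.535, 0.466, -0.523]
wrist_force: [-0.5, 0.5, -0.4]
opening: 1.0
```

```bash
python3 - <<'E'
from h import *
print(tcp()[:3,3],ctrl.get_obs()['wrist_force'],delta(cr(.139,-.002,.034)))
P=campose('wrist'); cv2.imwrite('pics/w5.png',ctrl.camera('wrist'))
E
```

```text
[0.5876 0.0215 0.0677] [-0.4758  0.4512 -0.3892] (array([-0.4772, -0.3907, -0.998 ]), array([ 0.0337, -0.0016,  0.0048]))
```

View pics/w5.png

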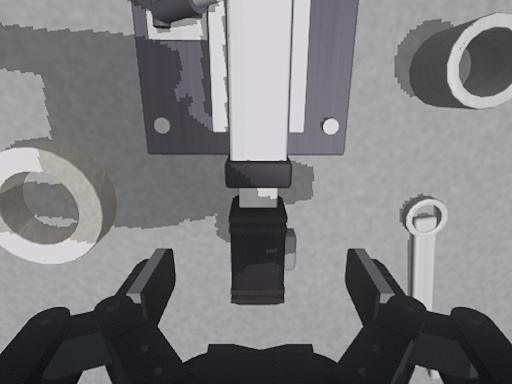

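The fingers' midline at u≈260 straddles the handle at u≈258, and the button at (291,250) faces the right pad. I go down with the last offsets, then close.

>>> carry_out(motion=[0,0,0,0.018,-0.001,0.005,-1,0,0,0,0.016,0,0,-1,0,0,0,0,0,0,-1])

```text
time_s: 5.8
eef_pos: [0.5923, 0.0179, 0.0403]
eef_rot: [0.476, 0.537, 0.464, -0.52]
wrist_force: [-0.5, -0.0, -0.1]
opening: 1.003
```

```bash
python3 - <<'E'
from h import *
print(tcp()[:3,3],ctrl.get_obs()['wrist_force'],delta(cr(.139,-.002,.034)))
E
```

```text
[0.5923 0.0179 0.0403] [-0.4674 -0.0434 -0.0638] (array([-0.3078, -0.3755, -1.6344]), array([ 0.0061, -0.0063,  0.0016]))
```

>>> carry_out(motion=[0,0,-1.6,0.006,-0.006,0.002,-1,0,0,0,0,0,0,-1])

```text
time_s: 6.0
eef_pos: [0.5873, 0.0168, 0.036]
eef_rot: [0.469, 0.53, 0.471, -0.526]
wrist_force: [-0.7, -0.2, 0.1]
opening: 1.0
```

```bash
python3 - <<'E'
from h import *
print(tcp()[:3,3],ctrl.get_obs()['wrist_force'],delta(cr(.139,-.002,.034)))
E
```

```text
[0.5873 0.0168 0.036 ] [-0.7052 -0.1849  0.1319] (array([-0.2626, -0.3713, -0.0738]), array([ 0.002 , -0.0013, -0.0001]))
```

>>> carry_out(motion=[0,0,0,0.002,-0.001,0,0.2,0,0,0,0,0,0,0.4,0,0,0,0,0,0,1,0,0,0,0,0,0,1,0,0,0,0,0,0,1,0,0,0,0,0,0,1])

```text
time_s: 6.6
eef_pos: [0.5879, 0.0166, 0.0366]
eef_rot: [0.47, 0.531, 0.471, -0.525]
wrist_force: [0.9, -0.1, -1.5]
opening: 0.342
```

```bash
python3 - <<'E'
from h import *
o=ctrl.get_obs();print(tcp()[:3,3],o['wrist_force'],o['torque'],o['opening']*85,delta(cr(.139,-.002,.034)))
E
```

```text
[0.5879 0.0166 0.0366] [ 0.8918 -0.0905 -1.5037] [-0.0232  0.0009  0.1183] 29.111506582897988 (array([-0.2298, -0.3458, -0.262 ]), array([ 0.0026, -0.0019, -0.0002]))
```

Opening is about 29–31 mm, so the button is in. I draw it out now.

>>> carry_out(motion=[0,0,0,0,0,0.01,1,0,0,0,0,0,0.015,1,0,0,0,0,0,0.015,1,0,0,0,0,0,0.015,1])

```text
time_s: 7.0
eef_pos: [0.5819, -0.0358, 0.0365]
eef_rot: [0.47, 0.532, 0.472, -0.523]
wrist_force: [1.4, 5.2, 1.7]
opening: 0.346
```

```bash
python3 - <<'E'
from h import *
o=ctrl.get_obs();print(tcp()[:3,3],o['wrist_force'],o['torque'],o['opening']*85,delta(cr(.139,-.002,.0366)))
E
```

```text
[ 0.5819 -0.0358  0.0365] [1.4442 5.237  1.6872] [ 0.447   0.0776 -0.1318] 29.420533650564455 (array([-0.1233, -0.6506, -0.3207]), array([ 0.0005, -0.0019, -0.0531]))
```

Drawn 53 mm so far, pull 5 N, lateral force small. Continuing.

>>> carry_out(motion=[0,0,0,0,0,0.015,1,0,0,0,0,0,0.015,1,0,0,0,0,0,0.012,1,0,0,0,0,0,0.006,1,0,0,0,0,0,0.004,1,0,0,0,0,0,0.003,1])

```text
time_s: 7.6
eef_pos: [0.5751, -0.0922, 0.0361]
eef_rot: [0.468, 0.534, 0.473, -0.522]
wrist_force: [1.9, 6.3, 0.8]
opening: 0.345
```

```bash
python3 - <<'E'
from h import *
o=ctrl.get_obs();print(tcp()[:3,3],o['wrist_force'],o['torque'],o['opening']*85,delta(cr(.139,-.002,.0366)))
E
```

```text
[ 0.5751 -0.0922  0.0361] [1.8626 6.3009 0.7972] [ 0.1828 -0.1267  0.0207] 29.302140937487355 (array([-0.2837, -0.9976, -0.3542]), array([ 0.0014, -0.0018, -0.1098]))
```

>>> carry_out(motion=[0,0,0,0,0,0.002,1,0,0,0,0,0,0.002,1])

```text
time_s: 7.8
eef_pos: [0.5745, -0.0925, 0.0355]
eef_rot: [0.465, 0.536, 0.474, -0.521]
wrist_force: [3.2, 14.6, 0.5]
opening: 0.341
```

>>> carry_out(motion=[0,0,0,0,0,0.002,1,0,0,0,0,0,0.002,1])

```text
time_s: 8.0
eef_pos: [0.5743, -0.0924, 0.0351]
eef_rot: [0.464, 0.538, 0.475, -0.519]
wrist_force: [2.3, 11.7, 1.8]
opening: 0.341
```

The pull rose to about 12–14 N with no more travel, so this is the hard stop. A last check, letting a little time pass.

```bash
python3 - <<'E'
from h import *
P=campose('scene'); cv2.imwrite('pics/s9.png',cv2.resize(ctrl.camera('scene')[120:250,200:370],None,fx=4,fy=4))
for t in ['clamp_grip','pole_center','grip_center']:
    print(t,[(W(P,d['point']),round(d['conf'],2)) for d in ctrl.landmark_of('scene',t)[:2]])
for _ in range(6): ctrl.camera('top')
o=ctrl.get_obs();print(o['time_s'],o['eef_pos'],o['wrist_force'],o['opening']*85)
E
```

```text
clamp_grip [(array([0.6346, 0.1517, 0.0868]), 0.59)]
pole_center [(array([0.6023, 0.1553, 0.0582]), 0.95)]
grip_center [(array([ 0.5771, -0.0927,  0.0513]), 0.86)]
8.5 [ 0.5743 -0.0924  0.0351] [ 3.0946 11.7231  0.9306] 28.972054280030775
```

View pics/s9.png

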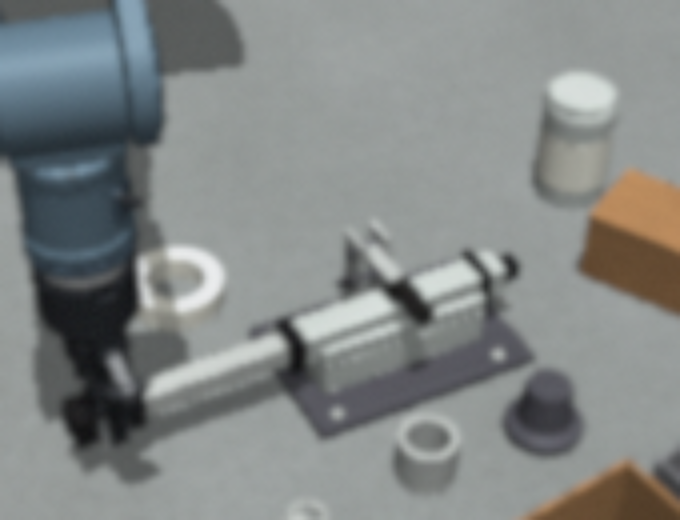

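The pole is fully out with the handle gripped at (100,410). The clamp is closed at (408,298), and the bystanders in view haven't moved. Handing in.

```bash
python3 -c "
from bench import ctrl
print(ctrl.hand_in())"
```

```text
the job is handed in; nothing more can be done
None
```

The job is done and handed in at about 8.5 s. I pushed the clamp over its centre and it snapped shut on the pole. I then gripped the handle across its button and drew it past the first stop to the second. No verdict was reported.

Last checks:
- **Travel:** the handle moved about 110 mm. Further pull raised the force to about 12–14 N with no more movement, and it held there for 0.5 s.
- **Button:** the gripper read about 29 mm, against 31 mm expected with the button in and 37 mm with it out. The 2 mm difference is unexplained, but the slide moved freely, so the button was in.
- **Clamp:** it is still closed, and its grip was found within about 2 mm of the closed position.
- **Pole:** the pole centre was found about 4 mm higher than nominal, which is within that measurement's accuracy.
- **Other things on the bench:** those visible in the final picture had not moved. The short tube and most of the wrench were outside that crop, but the arm never went near them.

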